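# Wind the work slide under the copper engraving wheel

## Task

Turn the hand crank of the rack slide, the way and as many turns as needed, until the grey cabochon on the little turntable stands centred beneath the thin copper wheel (not the cork drum). Move the carriage only with the crank, never by pushing it or what it carries; then let go and leave everything else on the bench undisturbed.

Things in the scene. Friction and masses are not known exactly. Their poses are not given: they have to be found in the camera images.
- slide_base: Fixed rack slide: grey gearbox with a sloping crank, and beside it (centre line at y = +170 mm) a steel rail along x, 320 x 75 mm, 36 mm high, centred at x = 0. Origin on the bench below the crank hub; x roughly away from the robot, y from crank to rail, z up. The crank axis passes through its point (0, 0, 100 mm) and leans 35 deg from vertical towards +x: outward direction (0.574, 0, 0.819).
- crank (a joint): Crank angle, rad, counter-clockwise as seen looking down onto the crank. At 0 the arm points down the slope, along (0.819, 0, -0.574) of slide_base; at +1.57 along its +y. Range about 1.9 turns either way; stays where it is left. A rack drives the carriage: +1 rad moves it 7.5 mm towards slide_base +x (47 mm a turn).
- crank_grip (a point): Middle of the crank's grip, 50 mm from the crank axis: a flat wooden paddle fixed to the arm (does not spin), 26 mm long radially (x), 12 mm thick tangentially (y), 48 mm tall along the crank axis (z, outward). It stands on a steel arm 10 mm thick; paddle spans 10 to 58 mm, this point 36 mm, above the arm's underside. The hub on the axis is 28 mm in diameter, 14 mm high.
- crank_hub (a point): Point on the crank axis at the underside of the crank arm, (0, 0, 100 mm) of slide_base; its z is the outward crank axis, its x points along the arm to the grip.
- carriage: Carriage on the rail, moving along slide_base x, up to 93 mm either side of the rail's middle: aluminium plate 90 x 90 x 12 mm with a steel turntable, 80 mm in diameter, knurled rim, and a grey glass cabochon fixed in its middle. Origin: centre of the plate's underside, 35 mm above the bench; axes as slide_base.
- work_top (a point): Apex of the grey glass cabochon (40 mm diameter dome, 14 mm high) in the middle of the turntable on the carriage, 79 mm above the bench.
- copper_tip (a point): Lowest point of the copper engraving wheel: a thin upright copper disc, 50 mm in diameter, 4 mm thick, on a horizontal spindle (along slide_base -y, 115 mm above the bench) of a fixed grey motor head beyond the rail. This point is 90 mm above the bench, 11 mm above the cabochon's path. Its x is slide_base +y, its y is slide_base -x.
- cork_tip (a point): Lowest point of the cork polishing drum, the other head beside the copper one: a drum 30 mm in diameter and 34 mm long on the end of an identical spindle. Not the one wanted. Either head may be the nearer or the farther one along the rail.
- bowl: Bystander: crackled clear glass bowl, 128 mm across, 62 mm high. Origin under its centre.
- graphite_block: Bystander: graphite marking block 60 x 35 x 20 mm. Origin under its centre.
- spare_wheel: Bystander: spare copper wheel lying flat, 48 mm in diameter, 5 mm thick with a 16 mm hub 12 mm high. Origin under its centre.
- cabochon: Bystander: loose grey glass cabochon, 44 mm in diameter, 16 mm high. Origin under its centre.
- brush: Bystander: hand brush lying flat, about 200 mm long. Origin under its middle.
- grit_jar: Bystander: small jar, 60 mm in diameter, 75 mm high. Origin under its centre.
- glass_blank: Bystander: flat greenish glass disc, 90 mm in diameter, 10 mm thick. Origin under its centre.
Not all that is in view belongs to the job. What is shaped like the part that bears copper_tip but red, turquoise or yellow is not meant.

How it is judged:
By the outcome, as a careful person would: the job done as asked, in the order asked, and still so for the second after the job is handed in, with the robot touching nothing.
It also fails if it takes over 67 s, if anything falls off the work surface, if the arm or the gripper's body presses on something with over 40 N, if the wrist force passes 120 N, or if a joint passes its speed limit or range.

## Robot

A 6-joint arm with a two-finger parallel gripper is mounted at the origin on the work surface. World frame = base frame: x ahead of the robot, y to its left, z up, the work surface at z = 0. Lengths are in m, angles in degrees, forces in N, time in s.
With the tool pointing down it reaches from about 0.375 to 0.9 m from the base axis. Payload 3.1 kg.
Tool frame: the origin (TCP) lies between the finger pads; the fingertips stand 11 mm ahead of it and the grasp point (between the pads) lies 8 mm behind it; z points along the fingers, y is the line along which they close (so a half turn about z gives the same grasp; the last joint's range is limited). The gripper opens to 87 mm and grips with 3 to 60 N. Pads are 19 mm wide; open, the fingers measure 117 mm over their backs; the gripper's body (75 mm by 190 mm) begins 51 mm behind the grasp point.
Start: joints at [58.47, 30.224, 82.088, -0, 67.689, -10.227], TCP at [0.227, 0.582, 0.234] pointing down, gripper open.
Joint ranges: [-176.69, 176.69], [-43.24, 126.21], [12.49, 139.97], [-82, 262], [0, 151.66], [-163.58, 163.58]. Speed limits (degrees/s): [159.86, 159.86, 180, 180, 180, 180].

## Interface

Orientations are given as a 3x3 rotation matrix whose columns are the frame's x, y, z axes.
In Python, from rig import bot, viewer, workorder, models gives the robot as it stands.
- The arm moves only by the shell command python3 -m jog 'ROWS'. ROWS is JSON, a list of rows, each a list of 7 numbers: the opening, from 0 (shut) to 1 (fully open), then the shift along the tool's x, y, z in m, then the turn, a rotation vector about the tool's x, y, z in degrees. In form: [[claw, x, y, z, ax, ay, az], ...]. A call has 1 to 20 rows; each row is the pose to reach, as a shift and turn from the pose commanded when the call began, along the tool's axes at that moment; what a row does not reach only later rows make up. A row lasts 1/8 s, in which the tool goes at most 62.5 mm and 10.7 degrees, less where a joint would pass 70% of its speed; a pose out of reach is approached as far as the arm can. A call with a gripper value outside its range is refused whole. The fingers move at their own pace and stop on an object; the grip force is fixed at half the most. Time passes only in rows, so rows that repeat a pose let the fingers close. It gives the time, the measured TCP pose, the force, the opening and the grip force at its end, in the units of the state.
- bot.read_state(): the state, without advancing time (a new reading comes with each control period).
- viewer.capture(name): name is "scene" or "top"; returns (picture, depth): 480x640x3 uint8, blue, green, red; 480x640 float32, m along the optical axis (not along the pixel's ray), 0 where there is no reading.
- viewer.camera_info(name): a dict with "fx", "fy", "cx", "cy" (pixels), "world_to_cam" (4x4, takes a point from world to camera coordinates). Camera axes: x right, y down, z forward; pixel columns grow to the right and rows downward; lengths in m; the calibration is good to about 2 mm. A picture is of the moment at which its call begins. camera_info takes no time and is no camera call.
- workorder.hand_in(): hands the job in; it is judged then, once.
Trained networks look in the newest picture that a camera, given by its name, has taken for a name from the list of things; names that differ only in an ending like _2 or _b are one class to them, and where a whole thing is asked for, a point or a joint stands for the part that bears it (a point fixed in the world has none). Each returns a list of dicts, best first, with "p" (0 to 1); they miss things now and then, are a little off and sometimes report something else, mostly with a low value. They report only what shows in the picture. A call takes as long as a camera call. They do not tell look-alikes from the thing itself.
- models.outline_of(camera, thing): "mask" (480x640 bool, what is visible of it).
- models.tip_of(camera, thing): "xyz" ([x, y, z] in m, in world coordinates, good to about 4 mm: a listed point, or the origin of a listed thing).
The state is a dict: "time_s": time; "joint_positions": joint angles; "qvel": joint speeds; "tau": joint torques, N m; "position": TCP position; "tcp_rot": TCP orientation; "force": force on the tool from outside, world axes, zero at the start; "moment": the same for the moment, N m; "opening": opening from 0.0 (shut) to 1.0 (fully open); "grasp_force": force on a finger pad.
Only numpy, scipy, OpenCV 4.12 (cv2) and the standard library are available. Lean on these libraries where they do the work, as an engineer would, in place of code of your own. Each camera call takes 0.05 s, during which the arm holds its last target. There are 200 camera calls.

## Working session

There is one attempt and no reset: what is moved stays moved. The work goes in short steps, Python scripts to look and compute and a shell command to move; the robot and the scene stay as the last step left them, time stands still between calls to the robot, and variables do not carry over. Pictures are saved under pics/ and viewed, at most 10 in all, crops included, and the job is handed in when it is done.

```bash
mkdir -p pics; ls
cat > h.py <<'E'
import numpy as np, cv2
from rig import bot, viewer, workorder, models
E
python3 - <<'E'
from h import *
s=bot.read_state(); print(s['time_s'],s['position'],np.round(s['tcp_rot'],3).tolist(),s['opening'],s['force'])
for c in ("scene","top"):
    im,d=viewer.capture(c); cv2.imwrite(f"pics/{c}0.png",im); np.save(f"{c}_d.npy",d)
    i=viewer.camera_info(c); print(c,i['fx'],i['cx'],i['cy'],np.round(i['world_to_cam'],3).tolist())
    for t in ("slide_base","crank_grip","crank_hub","carriage","work_top","copper_tip","cork_tip"):
        print(t,[(round(r['p'],2),np.round(r['xyz'],4).tolist()) for r in models.tip_of(c,t)][:4])
E
```

```text
pics
0.0 [0.22665041 0.5817083  0.2325805 ] [[-0.932, 0.363, -0.001], [0.363, 0.932, -0.002], [0.0, -0.002, -1.0]] 0.9984363678080463 [0.57247339 0.8323755  0.39439261]
scene 454.0174689486777 319.4264559612164 242.33344273670167 [[0.203, 0.979, 0.001, -0.116], [0.845, -0.175, -0.505, -0.394], [-0.495, 0.103, -0.863, 1.471], [0.0, 0.0, 0.0, 1.0]]
slide_base [(0.7, [0.5983, -0.083, -0.0024])]
crank_grip [(0.71, [0.6577, -0.0901, 0.1009]), (0.43, [0.535, 0.0753, 0.0981])]
crank_hub [(0.82, [0.597, -0.0917, 0.0994]), (0.18, [0.5884, 0.0831, 0.0365])]
carriage [(0.61, [0.5896, 0.0833, 0.0349])]
work_top [(0.68, [0.5961, 0.0833, 0.0788]), (0.44, [0.5893, 0.0796, 0.035])]
copper_tip [(0.92, [0.6508, 0.0879, 0.0923]), (0.88, [0.3526, 0.1547, 0.0912]), (0.78, [0.3451, -0.2723, 0.0898]), (0.66, [0.6989, 0.2757, 0.0899])]
cork_tip [(0.55, [0.5363, 0.0743, 0.0992])]
top 440.37430837624777 316.70931958946863 236.483429502337 [[-0.009, -1.0, 0.004, 0.032], [-0.974, 0.007, -0.226, 0.537], [0.226, -0.006, -0.974, 0.875], [0.0, 0.0, 0.0, 1.0]]
slide_base [(0.95, [0.5982, -0.0842, -0.0029])]
crank_grip [(0.66, [0.6582, -0.079, 0.1025])]
crank_hub [(0.93, [0.5932, -0.0859, 0.0998])]
carriage [(0.65, [0.5916, 0.0796, 0.0329])]
work_top [(0.71, [0.5879, 0.0811, 0.0792])]
copper_tip [(0.87, [0.3403, -0.2647, 0.0927]), (0.67, [0.6972, 0.2787, 0.0924]), (0.61, [0.3483, 0.1554, 0.0885]), (0.56, [0.6505, 0.0804, 0.0892])]
cork_tip [(0.91, [0.5314, 0.0764, 0.0992])]
```

View pics/scene0.png

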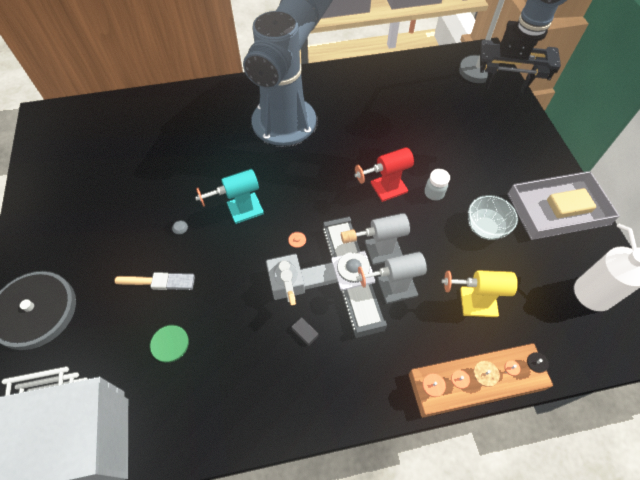

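View pics/top0.png

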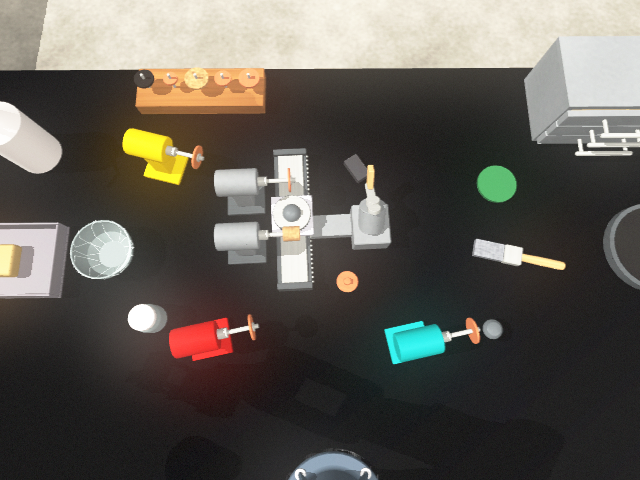

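The job's wheel is the far grey head: copper wheel at scene (365,274) and top (290,180), beside the cork drum on the near grey head at scene (348,236) and top (291,233). The red (358,173), turquoise (200,195) and yellow (448,281) heads are look-alikes, so I'll ignore them. Next I'll enlarge to confirm and measure the geometry.

```bash
cat >> h.py <<'E'
def cloud(c,d,mask=None):
    """world points (N,3), pixel rows, cols of valid depth pixels"""
    i=viewer.camera_info(c); m=(d>0) if mask is None else (d>0)&mask
    v,u=np.nonzero(m); z=d[v,u]
    P=np.stack([(u-i['cx'])/i['fx']*z,(v-i['cy'])/i['fy']*z,z],1)
    T=np.linalg.inv(i['world_to_cam']); return P@T[:3,:3].T+T[:3,3],v,u
E
python3 - <<'E'
from h import *
ims=[]
for c,(x0,y0) in (("scene",(250,190)),("top",(200,140))):
    im,d=viewer.capture(c)
    ims.append(cv2.resize(im[y0:y0+160,x0:x0+200],None,fx=2,fy=2*1.2 if 0 else 2,interpolation=cv2.INTER_CUBIC))
    P,v,u=cloud(c,d)
    r=(abs(P[:,2]-.036)<.006)&(abs(P[:,0]-.6)<.22)&(abs(P[:,1]-.083)<.06)
    print(c,"rail",r.sum(),cv2.minAreaRect(P[r,:2].astype(np.float32)*1000), np.median(P[r,2]))
    for t in ("crank_grip","crank_hub","copper_tip","work_top","carriage","slide_base"):
        for o in models.outline_of(c,t)[:5]:
            Q,_,_=cloud(c,d,o['mask'])
            if len(Q)==0: continue
            q=np.median(Q,0)
            if abs(q[0]-.6)<.12 and abs(q[1])<.2: print(t,round(o['p'],2),len(Q),'med',q.round(4),'5%',np.percentile(Q,4,0).round(4),'95%',np.percentile(Q,96,0).round(4))
cv2.imwrite("pics/crop1.png",np.hstack(ims))
E
```

```text
scene rail 1720 ((590.9427490234375, 79.916259765625), (323.0603332519531, 86.95946502685547), 3.6190197467803955) 0.03370114655154266
crank_grip 0.65 365 med [ 0.6113 -0.0871  0.1127] 5% [ 0.5777 -0.0977  0.0838] 95% [ 0.6759 -0.0774  0.1242]
crank_grip 0.33 356 med [ 0.7169 -0.0666  0.0187] 5% [ 0.6905 -0.0891  0.0087] 95% [ 0.7416 -0.0448  0.0224]
crank_hub 0.94 410 med [ 0.6122 -0.0865  0.1113] 5% [ 0.5781 -0.0977  0.0467] 95% [ 0.6748 -0.075   0.1241]
crank_hub 0.67 1793 med [0.6559 0.1764 0.1197] 5% [0.6224 0.084  0.0088] 95% [0.6759 0.227  0.1426]
copper_tip 0.86 1986 med [0.6543 0.1754 0.1165] 5% [0.6162 0.0835 0.0052] 95% [0.6767 0.2303 0.1425]
work_top 0.59 1098 med [0.5989 0.0735 0.0632] 5% [0.5524 0.0396 0.0408] 95% [0.6359 0.1206 0.079 ]
work_top 0.23 5471 med [0.5994 0.0549 0.0358] 5% [ 0.4512 -0.1147  0.0161] 95% [0.745  0.117  0.1106]
carriage 0.65 967 med [0.5973 0.0716 0.0633] 5% [0.5553 0.0402 0.0431] 95% [0.6341 0.1191 0.0775]
carriage 0.47 1905 med [0.6548 0.1751 0.1184] 5% [0.6192 0.0837 0.0078] 95% [0.6762 0.2281 0.1426]
slide_base 0.94 5425 med [0.5998 0.0551 
[... 326 characters left out ...]
 med [ 0.6131 -0.0853  0.1132] 5% [ 0.573  -0.0979  0.0804] 95% [ 0.6662 -0.0774  0.1257]
copper_tip 0.82 2121 med [0.6295 0.1816 0.1246] 5% [0.6079 0.1024 0.0097] 95% [0.6606 0.2269 0.1434]
work_top 0.82 1421 med [0.5885 0.0779 0.0642] 5% [0.5538 0.0397 0.0445] 95% [0.6285 0.123  0.0778]
carriage 0.79 1435 med [0.5883 0.0781 0.0642] 5% [0.5528 0.0398 0.0445] 95% [0.6295 0.1239 0.078 ]
carriage 0.71 2078 med [0.6284 0.1825 0.1238] 5% [0.6073 0.1213 0.0094] 95% [0.659  0.2271 0.1434]
slide_base 0.84 7714 med [0.5707 0.055  0.0373] 5% [ 0.4436 -0.1093  0.0209] 95% [0.7311 0.1165 0.1109]
slide_base 0.26 453 med [ 0.6132 -0.0849  0.1136] 5% [ 0.5727 -0.0974  0.0844] 95% [ 0.6686 -0.0763  0.1257]
```

View pics/crop1.png

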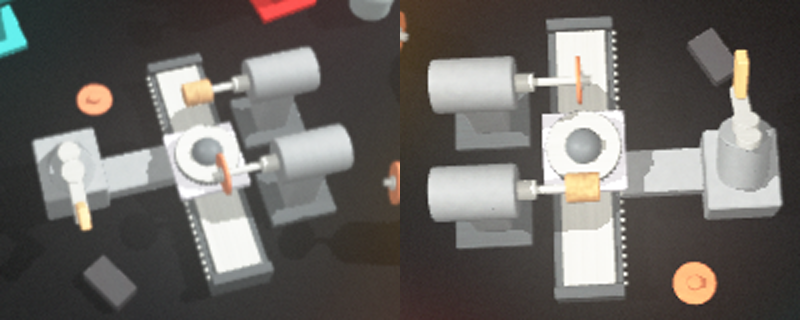

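```bash
cat >> h.py <<'E'
from scipy.spatial.transform import Rotation as Ro
YAW=np.deg2rad(3.0); BASE=np.array([.5985,-.0868,0])
B=Ro.from_euler('z',YAW).as_matrix()
C=B@np.array([[.819,0,.574],[0,1,0],[-.574,0,.819]])   # crank frame at angle 0 (x downslope, z outward)
HUB=BASE+[0,0,.1]
def crank_pts(c):
    """crank-frame points split in wood / steel by colour"""
    im,d=viewer.capture(c); P,v,u=cloud(c,d); q=(P-HUB)@C
    k=(np.hypot(q[:,0],q[:,1])<.085)&(q[:,2]>.002)&(q[:,2]<.075)
    s=im[v,u].astype(int); w=(s[:,2]-s[:,0]>50)
    return q[k&w],q[k&~w]
def pose(theta,h,flip=0,rad=.05):
    """TCP pose: grasp point (8 mm behind TCP) at height h above arm underside"""
    r=np.array([np.cos(theta),np.sin(theta),0]); s=-1 if flip else 1
    R=np.stack([s*r,np.cross([0,0,-1],s*r),[0,0,-1]],1)
    return HUB+C@(rad*r+[0,0,h-.008]), C@R
def row(p,R):
    s=bot.read_state(); R0=np.array(s['tcp_rot'])
    return (R0.T@(p-s['position'])).round(4), np.rad2deg(Ro.from_matrix(R0.T@R).as_rotvec()).round(2)
E
python3 - <<'E'
from h import *
for c in ("scene","top"):
    w,g=crank_pts(c)
    print(c,"wood",len(w),np.percentile(w,[5,50,95],0).round(4).tolist())
    for a,b in ((.002,.008),(.008,.013),(.013,.018)):
        k=(g[:,2]>a)&(g[:,2]<b); print(a,k.sum(),np.percentile(g[k],[3,50,97],0).round(4).tolist())
for h,dz in ((.14,0),(.042,0)): print(h,pose(0,h)[0].round(3),row(*pose(0,h)))
E
```

```text
scene wood 76 [[0.0362, -0.0073, 0.0241], [0.0458, -0.0019, 0.0554], [0.0593, 0.0036, 0.0589]]
0.002 80 [[-0.0324, -0.0124, 0.0029], [0.0149, -0.0031, 0.0065], [0.0503, 0.011, 0.0079]]
0.008 173 [[-0.0307, -0.0117, 0.0081], [-0.0005, -0.0011, 0.0101], [0.0462, 0.0097, 0.0129]]
0.013 42 [[-0.0249, -0.0103, 0.0132], [-0.0014, 0.0001, 0.0141], [0.0099, 0.0107, 0.0164]]
top wood 163 [[0.034, -0.0064, 0.0143], [0.0376, 0.0003, 0.0406], [0.0555, 0.0048, 0.0573]]
0.002 68 [[-0.0371, -0.0126, 0.0024], [-0.0266, 0.0049, 0.0061], [0.0461, 0.0118, 0.0079]]
0.008 180 [[-0.0346, -0.0109, 0.0082], [-0.0087, 0.0004, 0.0097], [0.048, 0.0113, 0.0129]]
0.013 43 [[-0.0152, -0.0131, 0.0131], [-0.0025, -0.0007, 0.0136], [0.0105, 0.0109, 0.0149]]
0.14 [ 0.715 -0.081  0.179] (array([-0.6956, -0.4404,  0.0541]), array([ 47.1 , -10.14, 149.26]))
0.042 [ 0.659 -0.084  0.099] (array([-0.6443, -0.4635,  0.1344]), array([ 47.1 , -10.14, 149.26]))
```

```bash
sed -i 's/BASE=np.array(\[.5985,-.0868,0\])/BASE=np.array([.597,-.087,0])/' h.py
python3 -m jog '[[0.6,0,0,-0.06,0,0,0],[0.6,0,0,-0.12,0,0,0],[0.6,-0.738,-0.424,-0.012,47.1,-10.1,149.3],[0.6,-0.738,-0.424,-0.012,47.1,-10.1,149.3],[0.6,-0.738,-0.424,-0.012,47.1,-10.1,149.3],[0.6,-0.738,-0.424,-0.012,47.1,-10.1,149.3],[0.6,-0.738,-0.424,-0.012,47.1,-10.1,149.3],[0.6,-0.738,-0.424,-0.012,47.1,-10.1,149.3],[0.6,-0.738,-0.424,-0.012,47.1,-10.1,149.3],[0.6,-0.738,-0.424,-0.012,47.1,-10.1,149.3],[0.6,-0.738,-0.424,-0.012,47.1,-10.1,149.3],[0.6,-0.738,-0.424,-0.012,47.1,-10.1,149.3],[0.6,-0.738,-0.424,-0.012,47.1,-10.1,149.3],[0.6,-0.738,-0.424,-0.012,47.1,-10.1,149.3],[0.6,-0.738,-0.424,-0.012,47.1,-10.1,149.3],[0.6,-0.738,-0.424,-0.012,47.1,-10.1,149.3],[0.6,-0.738,-0.424,-0.012,47.1,-10.1,149.3],[0.6,-0.738,-0.424,-0.012,47.1,-10.1,149.3],[0.6,-0.738,-0.424,-0.012,47.1,-10.1,149.3],[0.6,-0.738,-0.424,-0.012,47.1,-10.1,149.3]]'
python3 - <<'E'
from h import *
s=bot.read_state(); print(s['joint_positions'])
for h in (.22,.1,.042): print(h,row(*pose(np.deg2rad(-1.5),h)))
E
```

```text
time_s: 4.1
position: [0.7606, -0.0793, 0.247]
tcp_rot: [[0.819, 0.054, -0.572], [0.045, -0.999, -0.031], [-0.573, -0.0, -0.82]]
force: [0.6, -0.0, 0.2]
opening: 0.6
grasp_force: 0.0
[-11.16407566  62.40613291  19.54670644 -10.87259943 131.62468379
  70.93280033]
0.22 (array([0.0003, 0.0005, 0.0023]), array([ 0.05, -0.1 ,  1.6 ]))
0.1 (array([1.000e-04, 3.000e-04, 1.224e-01]), array([ 0.05, -0.1 ,  1.6 ]))
0.042 (array([-0.    ,  0.0003,  0.1804]), array([ 0.05, -0.1 ,  1.6 ]))
```

```bash
python3 -m jog '[[0.6,0,0,0.05,0,0,1.6],[0.6,0,0,0.1,0,0,1.6],[0.6,0,0,0.14,0,0,1.6],[0.6,0,0,0.16,0,0,1.6],[0.6,0,0,0.179,0,0,1.6],[0.6,0,0,0.179,0,0,1.6],[0.2,0,0,0.179,0,0,1.6],[0.2,0,0,0.179,0,0,1.6],[0.2,0,0,0.179,0,0,1.6],[0.2,0,0,0.179,0,0,1.6]]'
python3 - <<'E'
from h import *
s=bot.read_state(); print(s['joint_positions'],row(*pose(np.deg2rad(-1.5),.042)))
ims=[]
for c,(x0,y0) in (("scene",(230,200)),("top",(290,130))):
    im,d=viewer.capture(c); ims.append(cv2.resize(im[y0:y0+150,x0:x0+130],None,fx=3,fy=3,interpolation=cv2.INTER_CUBIC))
cv2.imwrite("pics/grasp1.png",np.hstack(ims))
E
```

```text
time_s: 5.35
position: [0.6582, -0.0861, 0.0991]
tcp_rot: [[0.819, 0.029, -0.573], [0.014, -0.999, -0.029], [-0.573, 0.016, -0.819]]
force: [-0.4, -0.2, -0.6]
opening: 0.253
grasp_force: 0.0
[-13.03312963  57.86869697  53.06625161  -9.31318488 102.82843405
  76.29831301] (array([-0.0007, -0.001 ,  0.0004]), array([-0.03, -0.04, -0.13]))
```

View pics/grasp1.png

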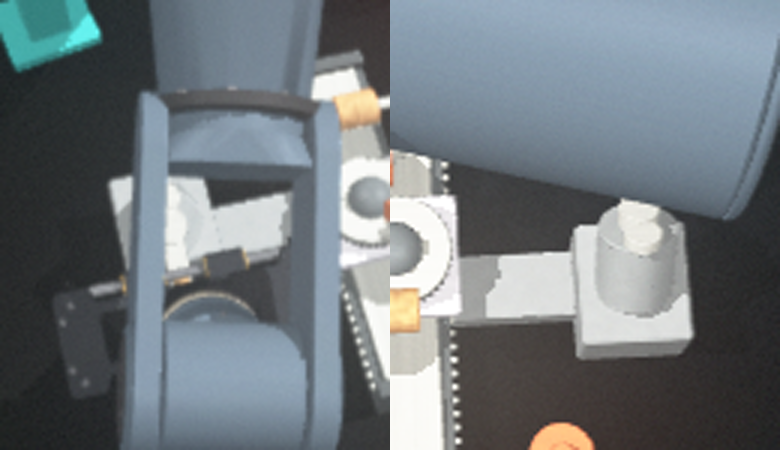

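```bash
python3 -m jog '[[0.0,0,0,0,0,0,0],[0.0,0,0,0,0,0,0],[0.0,0,0,0,0,0,0],[0,0,0,0,0,0,0],[0,0,0,0,0,0,0]]'
```

```text
time_s: 6.08
position: [0.658, -0.0862, 0.0989]
tcp_rot: [[0.819, 0.029, -0.573], [0.014, -0.999, -0.029], [-0.574, 0.016, -0.819]]
force: [0.5, -0.7, -0.9]
opening: 0.137
grasp_force: 30.0
```

```bash
python3 -m jog '[[0.18,0,0,0,0,0,0],[0.18,0,0,0,0,0,0],[0.18,-0.0008,-0.0087,0,0,0,-10],[0.18,-0.003,-0.0171,0,0,0,-20],[0.18,-0.0067,-0.025,0,0,0,-30],[0.18,-0.0117,-0.0321,0,0,0,-40],[0.18,-0.0117,-0.0321,0,0,0,-40]]'
python3 - <<'E'
from h import *
s=bot.read_state(); print(s['joint_positions'],s['force'],s['grasp_force'],row(*pose(np.deg2rad(38.5),.042)))
viewer.capture("scene");viewer.capture("top")
for c in ("scene","top"): print([(round(r['p'],2),((np.array(r['xyz'])-BASE)@B).round(4)) for r in models.tip_of(c,"work_top")][:3])
E
```

```text
time_s: 6.95
position: [0.6475, -0.0539, 0.1055]
tcp_rot: [[0.61, 0.548, -0.573], [0.652, -0.758, -0.03], [-0.45, -0.356, -0.819]]
force: [0.1, -0.6, -0.2]
opening: 0.178
grasp_force: 0.0
[-10.97491093  56.39736961  55.68000821  -8.12082296 102.01111002
  38.51099816] [ 0.09598434 -0.57576398 -0.20092745] 0.0 (array([ 0.0001, -0.0008,  0.0004]), array([-0.01, -0.03, -0.23]))
[(0.69, array([0.0112, 0.1677, 0.0755]))]
[(0.56, array([0.0066, 0.1668, 0.0754])), (0.45, array([ 0.0619, -0.3084,  0.0008]))]
```

```bash
python3 -m jog '[[0.18,-0.0008,-0.0087,0,0,0,-10],[0.18,-0.003,-0.0171,0,0,0,-20],[0.18,-0.0067,-0.025,0,0,0,-30],[0.18,-0.0117,-0.0321,0,0,0,-40],[0.18,-0.0179,-0.0383,0,0,0,-50],[0.18,-0.025,-0.0433,0,0,0,-60],[0.18,-0.0329,-0.047,0,0,0,-70],[0.18,-0.0413,-0.0492,0,0,0,-80],[0.18,-0.05,-0.05,0,0,0,-90],[0.18,-0.0587,-0.0492,0,0,0,-100],[0.18,-0.0671,-0.047,0,0,0,-110],[0.18,-0.075,-0.0433,0,0,0,-120],[0.18,-0.0821,-0.0383,0,0,0,-130],[0.18,-0.0883,-0.0321,0,0,0,-140],[0.18,-0.0883,-0.0321,0,0,0,-140]]'
python3 - <<'E'
from h import *
s=bot.read_state(); print(s['joint_positions'],s['force'],s['grasp_force'],row(*pose(np.deg2rad(178.5),.042)))
viewer.capture("scene");viewer.capture("top")
for c in ("scene","top"): print([(round(r['p'],2),((np.array(r['xyz'])-BASE)@B).round(4)) for r in models.tip_of(c,"work_top")][:3],[(round(r['p'],2),((np.array(r['xyz'])-BASE)@B).round(4)) for r in models.tip_of(c,"copper_tip")][:4])
E
```

```text
time_s: 9.02
position: [0.576, -0.088, 0.1561]
tcp_rot: [[-0.819, -0.025, -0.573], [-0.011, 1.0, -0.029], [0.574, -0.017, -0.819]]
force: [-0.5, 0.2, 0.4]
opening: 0.182
grasp_force: 0.0
[ -14.61655379   47.87944394   67.57076063  -10.03826624   98.20212193
 -104.17916727] [-0.47502464  0.2200888   0.43502729] 0.0 (array([ 0.0006,  0.0012, -0.0001]), array([ 0.07, -0.02, -0.34]))
[(0.78, array([0.0293, 0.1691, 0.0772]))] [(0.97, array([0.0578, 0.1729, 0.0915])), (0.89, array([0.119 , 0.3556, 0.09  ])), (0.71, array([-0.2328,  0.2516,  0.0896])), (0.66, array([-0.2603, -0.1668,  0.0922]))]
[] [(0.73, array([-0.2621, -0.1652,  0.0933]))]
```

```bash
python3 -m jog '[[0.55,0,0,0,0,0,0],[0.55,0,0,0,0,0,0],[0.55,0,0,-0.055,0,0,0],[0.55,0,0,-0.055,0,0,90],[0.55,0,0,-0.055,0,0,90],[0.55,0,0,-0.055,0,0,90],[0.55,0,0,-0.055,0,0,90],[0.55,0,0,-0.055,0,0,90],[0.55,0,0,-0.055,0,0,90],[0.55,0,0,-0.055,0,0,90],[0.55,0,0,-0.055,0,0,90],[0.55,0,0,-0.055,0,0,180],[0.55,0,0,-0.055,0,0,180],[0.55,0,0,-0.055,0,0,180],[0.55,0,0,-0.055,0,0,180],[0.55,0,0,-0.055,0,0,180],[0.55,0,0,-0.055,0,0,180],[0.55,0,0,-0.055,0,0,180],[0.55,0,0,-0.055,0,0,180],[0.55,0,0,-0.055,0,0,180]]'
python3 - <<'E'
from h import *
s=bot.read_state(); print(s['joint_positions'],row(*pose(np.deg2rad(178.5),.042,1)))
for c in ("scene","top"):
    w,g=crank_pts(c); print(c,len(w),np.median(w,0).round(4) if len(w) else '')
print([(round(r['p'],2),((np.array(r['xyz'])-HUB)@C).round(4)) for c in ("scene","top") for r in models.tip_of(c,"crank_grip")][:4])
E
```

```text
time_s: 11.82
position: [0.6075, -0.086, 0.2013]
tcp_rot: [[0.819, 0.024, -0.573], [0.009, -1.0, -0.029], [-0.574, 0.019, -0.819]]
force: [-0.1, -0.1, 0.3]
opening: 0.552
grasp_force: 0.0
[-13.86704867  47.59145847  60.20183869  -9.92779398 105.84189615
  75.2486796 ] (array([-0.0005, -0.0008,  0.055 ]), array([-0.04,  0.01, -0.43]))
scene 0 
top 0 
[(0.72, array([-0.1065,  0.4841, -0.1973]))]
```

```bash
python3 -m jog '[[0.55,0,0,0.03,0,0,0],[0.55,0,0,0.055,0,0,0],[0.55,0,0,0.055,0,0,0],[0.18,0,0,0.055,0,0,0],[0.18,0,0,0.055,0,0,0],[0.18,0,0,0.055,0,0,0],[0.18,0,0,0.055,0,0,0],[0.18,0,0,0.055,0,0,0],[0.18,0,0,0.055,0,0,0]]'
python3 -m jog '[[0.18,0.0008,0.0087,0,0,0,-10],[0.18,0.003,0.0171,0,0,0,-20],[0.18,0.0067,0.025,0,0,0,-30],[0.18,0.0117,0.0321,0,0,0,-40],[0.18,0.0117,0.0321,0,0,0,-40]]'
python3 - <<'E'
from h import *
viewer.capture("scene")
for c in ("scene",): print([(round(r['p'],2),((np.array(r['xyz'])-BASE)@B).round(4)) for r in models.tip_of(c,"work_top")][:3])
E
```

```text
time_s: 13.15
position: [0.5761, -0.0876, 0.1563]
tcp_rot: [[0.819, 0.029, -0.573], [0.014, -0.999, -0.029], [-0.574, 0.016, -0.819]]
force: [0.7, -0.1, 0.1]
opening: 0.179
grasp_force: 0.0
time_s: 13.78
position: [0.5866, -0.1199, 0.1498]
tcp_rot: [[0.61, 0.547, -0.573], [0.652, -0.758, -0.029], [-0.45, -0.356, -0.819]]
force: [-0.0, 0.1, 0.9]
opening: 0.181
grasp_force: 0.0
[(0.96, array([0.0356, 0.1677, 0.0797]))]
```

Carriage is advancing. Next 140° takes the crank to about 358°.

```bash
python3 -m jog '[[0.18,0.0008,0.0087,0,0,0,-10],[0.18,0.003,0.0171,0,0,0,-20],[0.18,0.0067,0.025,0,0,0,-30],[0.18,0.0117,0.0321,0,0,0,-40],[0.18,0.0179,0.0383,0,0,0,-50],[0.18,0.025,0.0433,0,0,0,-60],[0.18,0.0329,0.047,0,0,0,-70],[0.18,0.0413,0.0492,0,0,0,-80],[0.18,0.05,0.05,0,0,0,-90],[0.18,0.0587,0.0492,0,0,0,-100],[0.18,0.0671,0.047,0,0,0,-110],[0.18,0.075,0.0433,0,0,0,-120],[0.18,0.0821,0.0383,0,0,0,-130],[0.18,0.0883,0.0321,0,0,0,-140],[0.18,0.0883,0.0321,0,0,0,-140]]'
python3 - <<'E'
from h import *
s=bot.read_state(); print(s['joint_positions'],row(*pose(np.deg2rad(358.5),.042,1)))
for k in range(3):
  viewer.capture("scene")
  print([[(round(r['p'],2),((np.array(r['xyz'])-BASE)@B).round(4)) for r in models.tip_of("scene",t)][:1] for t in ("work_top","copper_tip")])
E
```

```text
time_s: 15.75
position: [0.6581, -0.0855, 0.0991]
tcp_rot: [[-0.819, -0.027, -0.573], [-0.012, 0.999, -0.03], [0.573, -0.018, -0.819]]
force: [-0.1, 0.0, -0.7]
opening: 0.181
grasp_force: 0.0
[ -12.98121291   57.85541605   53.10740875   -9.31119418  102.80562852
 -103.49518487] (array([0.0006, 0.0004, 0.0003]), array([ 0.01,  0.04, -0.29]))
[[(0.93, array([0.0516, 0.1694, 0.0758]))], [(0.9, array([-0.2635, -0.1692,  0.0925]))]]
[[(0.82, array([0.054 , 0.1676, 0.0766]))], [(0.94, array([-0.2347,  0.256 ,  0.0894]))]]
[[(0.82, array([0.0539, 0.1665, 0.0749]))], [(0.96, array([-0.2322,  0.2567,  0.0933]))]]
```

```bash
python3 -m jog '[[0.55,0,0,0,0,0,0],[0.55,0,0,0,0,0,0],[0.55,0,0,-0.055,0,0,0],[0.55,0,0,-0.055,0,0,90],[0.55,0,0,-0.055,0,0,90],[0.55,0,0,-0.055,0,0,90],[0.55,0,0,-0.055,0,0,90],[0.55,0,0,-0.055,0,0,90],[0.55,0,0,-0.055,0,0,90],[0.55,0,0,-0.055,0,0,90],[0.55,0,0,-0.055,0,0,90],[0.55,0,0,-0.055,0,0,180],[0.55,0,0,-0.055,0,0,180],[0.55,0,0,-0.055,0,0,180],[0.55,0,0,-0.055,0,0,180],[0.55,0,0,-0.055,0,0,180],[0.55,0,0,-0.055,0,0,180],[0.55,0,0,-0.055,0,0,180],[0.55,0,0,-0.055,0,0,180],[0.55,0,0,-0.055,0,0,180]]'
cat >> h.py <<'E'
def wheel_and_table(c,im,d):
    P,v,u=cloud(c,d); b=(P-BASE)@B; s=im[v,u].astype(int)
    w=(s[:,2]-s[:,0]>50)&(abs(b[:,0]-.058)<.04)&(abs(b[:,1]-.17)<.012)&(b[:,2]>.088)&(b[:,2]<.145)
    t=(b[:,2]>.056)&(b[:,2]<.074)&(abs(b[:,1]-.17)<.05)&(abs(b[:,0])<.12)   # turntable
    q=(b[:,2]>.041)&(b[:,2]<.052)&(abs(b[:,1]-.17)<.055)&(abs(b[:,0])<.14)    # plate
    for n,k in (("wheel",w),("table",t),("plate",q)):
        print(c,n,k.sum(),*np.percentile(b[k],[1,50,99],0).round(4).tolist())
E
python3 - <<'E'
from h import *
s=bot.read_state(); print(s['joint_positions'][5],row(*pose(np.deg2rad(358.5),.042)))
for c in ("scene","top"): print("initial"); wheel_and_table(c,cv2.imread(f"pics/{c}0.png"),np.load(f"{c}_d.npy"))
print("now"); im,d=viewer.capture("scene"); wheel_and_table("scene",im,d)
im2,_=viewer.capture("top")
cv2.imwrite("pics/m2.png",np.hstack([cv2.resize(im[200:350,310:440],None,fx=3,fy=3,interpolation=2),cv2.resize(im2[100:250,240:370],None,fx=3,fy=3,interpolation=2)]))
E
```

```text
time_s: 18.7
position: [0.6894, -0.0845, 0.1439]
tcp_rot: [[0.819, 0.024, -0.573], [0.009, -1.0, -0.029], [-0.574, 0.019, -0.819]]
force: [0.3, 0.2, 0.4]
opening: 0.554
grasp_force: 0.0
75.8390035410329 (array([-0.0005, -0.001 ,  0.055 ]), array([-0.04,  0.  , -0.42]))
initial
scene wheel 77 [0.0363, 0.1659, 0.0976] [0.0661, 0.1671, 0.1283] [0.0825, 0.1707, 0.1417]
scene table 598 [-0.035, 0.1299, 0.0569] [0.0034, 0.1612, 0.0645] [0.0421, 0.2076, 0.0736]
scene plate 331 [-0.0417, 0.124, 0.0415] [0.0327, 0.142, 0.0462] [0.0483, 0.2139, 0.0501]
initial
top wheel 57 [0.0335, 0.1662, 0.1116] [0.0492, 0.1681, 0.1335] [0.0777, 0.1708, 0.1418]
top table 854 [-0.031, 0.1309, 0.0588] [0.0015, 0.1683, 0.0652] [0.0397, 0.2079, 0.0732]
top plate 402 [-0.0435, 0.1246, 0.0423] [-0.0079, 0.1423, 0.0468] [0.0459, 0.214, 0.0503]
now
scene wheel 75 [0.0361, 0.1661, 0.0982] [0.0663, 0.1673, 0.1277] [0.0827, 0.1706, 0.1422]
scene table 487 [0.011, 0.1411, 0.0572] [0.0645, 0.1692, 0.0644] [0.0898, 0.2071, 0.0731]
scene plate 230 [0.0055, 0.1362, 0.0416] [0.0866, 0.1923, 0.0461] [0.095, 0.2134, 0.0503]
```

View pics/m2.png

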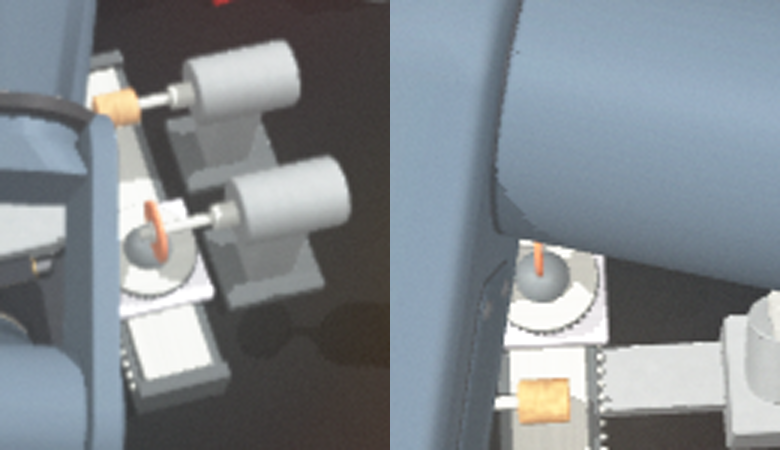

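```bash
cat > fit.py <<'E'
from h import *
from scipy.optimize import minimize
def proj(c,b):
    i=viewer.camera_info(c); W=np.array(i['world_to_cam']); P=(b@B.T+BASE)@W[:3,:3].T+W[:3,3]
    return np.stack([i['fx']*P[:,0]/P[:,2]+i['cx'],i['fy']*P[:,1]/P[:,2]+i['cy']],1)
a=np.linspace(0,2*np.pi,48,endpoint=False)
ring=lambda r,z:np.stack([r*np.cos(a),r*np.sin(a),0*a+z],1)
# wheel: thin disc in slide x-z, centre (x,y,.115); dome: cap 40 mm dia from z=.065 to .079
wheel=np.concatenate([np.stack([.025*np.cos(a),0*a+t,.115+.025*np.sin(a)],1) for t in(-.002,.002)])
Rs=(.02**2+.014**2)/(2*.014)
dome=np.concatenate([ring(np.sqrt(Rs**2-(Rs-.014+h)**2),.065+h) for h in np.linspace(0,.0139,8)])
def fit(c,model,mask,x0,box):
    S=8; u0,v0,u1,v1=box; m=cv2.resize(mask[v0:v1,u0:u1].astype(np.float32),None,fx=S,fy=S,interpolation=0)
    def cost(p):
        q=(proj(c,model+[p[0],p[1],0])-[u0-.5,v0-.5])*S
        r=np.zeros(m.shape,np.uint8); cv2.fillConvexPoly(r,cv2.convexHull(q.astype(np.float32)).round().astype(int),1)
        return -(np.minimum(r,m).sum()/np.maximum(r,m).sum())
    r=minimize(cost,x0,method='Nelder-Mead',options=dict(initial_simplex=[x0,x0+np.array([.006,0]),x0+np.array([0,.006])],xatol=1e-5))
    return r.x.round(4),-round(r.fun,3)
def both(c,im,xd):
    s=im.astype(int); out=[]
    cop=s[...,2]-s[...,0]>45
    sat=s.max(2)-s.min(2)
    for n,model,x0,mk in(("wheel",wheel,np.array([.058,.17]),cop),("dome",dome,np.array([xd,.17]),(sat<30)&(s.mean(2)<165)&(s.mean(2)>40))):
        q=proj(c,model+[x0[0],x0[1],0]); box=[*(q.min(0)-6).astype(int),*(q.max(0)+7).astype(int)]
        if n=="dome":
            k=cv2.morphologyEx(mk.astype(np.uint8),cv2.MORPH_OPEN,np.ones((3,3),np.uint8)); l=cv2.connectedComponents(k,connectivity=4)[1]
            ctr=q.mean(0).round().astype(int); mk=l==l[ctr[1],ctr[0]]
        out.append(fit(c,model,mk,x0,box)); print(c,n,out[-1],mk[box[1]:box[3],box[0]:box[2]].sum())
    print("gap mm",round((out[0][0][0]-out[1][0][0])*1000,2))
E
python3 - <<'E'
from fit import *
ims=[]
for c in("scene","top"):
    im=cv2.imread(f"pics/{c}0.png"); both(c,im,.003)
E
```

```text
scene wheel (array([0.057 , 0.1691]), np.float64(0.701)) 80
scene dome (array([-0.0084,  0.187 ]), np.float64(0.249)) 721
gap mm 65.4
top wheel (array([0.059 , 0.1688]), np.float64(0.778)) 60
top dome (array([0.0018, 0.1855]), np.float64(0.299)) 881
gap mm 57.2
```

Run:
```python
from fit import *
for c in("scene","top"):
    im=cv2.imread(f"pics/{c}0.png").astype(int); q=proj(c,np.array([[.003,.17,.072]]))[0].round().astype(int)
    print(c,q); print(im[q[1]-11:q[1]+12,q[0]-14:q[0]+15].mean(2).astype(int)[::2,::2])
```

```text
scene [354 265]
[[190 190 208 247 250 249 248 248 247 246 245 233 229 131  70]
 [236 244 249 249 248 248 249 249 249 248 248 248 252 253  73]
 [237 249 250 249 248 244 226 225 242 248 248 248 247 244  95]
 [248 249 249 248 196 154 160 170 174 202 247 248 248 246 164]
 [248 248 249 190 135 156 167 173 180 174 220 248 248 247 236]
 [250 250 246 145 139 164 173 173 191 183 177 245 247 248 244]
 [248 248 224 130 133 152 164 169 176 173 176 247 249 249 247]
 [249 249 245 159 127 136 148 157 160 134 166 235 249 248 246]
 [248 249 249 220 140 125 136 140 145 131 141 215 247 247 243]
 [244 249 249 248 245 185 158 159 185 155 134 198 246 247 217]
 [163 247 248 248 248 248 247 246 247 216 176 172 228 246 246]
 [198 181 243 247 248 248 249 248 223 196 181 155 214 238 228]]
top [291 211]
[[233 198 199 249 249 249 249 249 249 249 250 249 249 249 229]
 [243 248 247 248 248 248 249 248 249 249 248 248 248 248 249]
 [247 248 248 248 248 221 177 137 154 220 248 248 248 248 248]
 [248 248 248 248 197 159 161 158 149 142 121 249 249 249 249]
 [248 249 249 227 167 170 172 171 164 150 136 153 250 250 250]
 [250 250 250 190 179 185 178 174 168 159 141 127 191 245 249]
 [248 247 248 176 185 201 195 182 179 165 146 131 189 244 249]
 [247 248 248 181 184 192 194 191 186 163 146 131 194 246 250]
 [249 249 249 200 170 178 181 180 171 157 142 129 245 250 250]
 [249 250 249 250 170 167 170 166 157 143 132 245 251 250 250]
 [248 248 249 249 250 171 154 148 140 136 194 249 249 249 249]
 [249 249 249 250 250 249 250 250 250 250 250 250 250 250 250]]
```

```bash
sed -i 's/(s.mean(2)<165)/(s.mean(2)<212)/; s/q.min(0)-6/q.min(0)-3/; s/q.max(0)+7/q.max(0)+4/' fit.py
python3 - <<'E'
from fit import *
for c in("scene","top"): both(c,cv2.imread(f"pics/{c}0.png"),.003)
im,_=viewer.capture("scene"); both("scene",im,.051)
E
```

```text
scene wheel (array([0.057 , 0.1691]), np.float64(0.701)) 80
scene dome (array([0.0009, 0.1674]), np.float64(0.882)) 173
gap mm 56.1
top wheel (array([0.059 , 0.1688]), np.float64(0.778)) 60
top dome (array([0.0022, 0.168 ]), np.float64(0.926)) 276
gap mm 56.8
scene wheel (array([0.057 , 0.1691]), np.float64(0.701)) 80
scene dome (array([0.0485, 0.1628]), np.float64(0.473)) 270
gap mm 8.5
```

```bash
python3 -m jog '[[0.55,0,0,0.03,0,0,0],[0.55,0,0,0.055,0,0,0],[0.55,0,0,0.055,0,0,0],[0.18,0,0,0.055,0,0,0],[0.18,0,0,0.055,0,0,0],[0.18,0,0,0.055,0,0,0],[0.18,0,0,0.055,0,0,0],[0.18,0,0,0.055,0,0,0],[0.18,0,0,0.055,0,0,0]]'
python3 -m jog '[[0.18,-0.0008,-0.0087,0,0,0,-10],[0.18,-0.003,-0.0171,0,0,0,-20],[0.18,-0.0067,-0.025,0,0,0,-30],[0.18,-0.0117,-0.0321,0,0,0,-40],[0.18,-0.0179,-0.0383,0,0,0,-50],[0.18,-0.025,-0.0433,0,0,0,-60],[0.18,-0.0329,-0.047,0,0,0,-70],[0.18,-0.0346,-0.0476,0,0,0,-72],[0.18,-0.0346,-0.0476,0,0,0,-72]]'
python3 - <<'E'
from h import *
print(bot.read_state()['joint_positions'],row(*pose(np.deg2rad(70.5),.042)))
# straight-back-and-aside target: 0.2 m out along the axis, then to the right, clear of both cameras' view
p,R=pose(np.deg2rad(70.5),.2); print(row(p,R),row(np.array([.5,-.45,.3]),R))
E
```

```text
time_s: 19.98
position: [0.658, -0.0861, 0.0989]
tcp_rot: [[0.819, 0.029, -0.573], [0.014, -0.999, -0.029], [-0.574, 0.016, -0.819]]
force: [0.4, -0.0, 0.5]
opening: 0.185
grasp_force: 0.0
time_s: 21.1
position: [0.6287, -0.0394, 0.1181]
tcp_rot: [[0.228, 0.788, -0.572], [0.954, -0.297, -0.03], [-0.194, -0.539, -0.82]]
force: [1.5, -1.4, -0.1]
opening: 0.18
grasp_force: 0.8
[-10.19983399  54.01867467  59.37214069  -7.63714456 100.76059713
   7.45010941] (array([ 0.0009, -0.0013,  0.0004]), array([ 0.06, -0.04, -0.26]))
(array([ 0.001 , -0.0011, -0.1576]), array([ 0.06, -0.04, -0.26])) (array([-0.4563, -0.0774, -0.0632]), array([ 0.06, -0.04, -0.26]))
```

```bash
python3 -m jog '[[0.55,0,0,0,0,0,0],[0.55,0,0,0,0,0,0],[0.55,0,0,-0.05,0,0,0],[0.55,0,0,-0.11,0,0,0],[0.55,-0.456,-0.077,-0.063,0,0,0],[0.55,-0.456,-0.077,-0.063,0,0,0],[0.55,-0.456,-0.077,-0.063,0,0,0],[0.55,-0.456,-0.077,-0.063,0,0,0],[0.55,-0.456,-0.077,-0.063,0,0,0],[0.55,-0.456,-0.077,-0.063,0,0,0],[0.55,-0.456,-0.077,-0.063,0,0,0],[0.55,-0.456,-0.077,-0.063,0,0,0],[0.55,-0.456,-0.077,-0.063,0,0,0],[0.55,-0.456,-0.077,-0.063,0,0,0]]'
python3 - <<'E'
from fit import *
ims=[]
for c in("scene","top"):
    im,d=viewer.capture(c); both(c,im,.058); wheel_and_table(c,im,d)
    q=proj(c,np.array([[.058,.17,.09]]))[0].astype(int); ims.append(cv2.resize(im[q[1]-50:q[1]+50,q[0]-40:q[0]+40],None,fx=5,fy=5,interpolation=2))
    w,g=crank_pts(c); print("wood",len(w),np.median(w,0).round(4) if len(w) else '')
    print([[(round(r['p'],2),((np.array(r['xyz'])-BASE)@B).round(4)) for r in models.tip_of(c,t)][:3] for t in ("work_top","carriage")])
cv2.imwrite("pics/m3.png",np.hstack(ims))
E
```

```text
time_s: 22.85
position: [0.5011, -0.4487, 0.2984]
tcp_rot: [[0.225, 0.788, -0.573], [0.955, -0.294, -0.028], [-0.191, -0.542, -0.819]]
force: [0.2, 0.7, 0.0]
opening: 0.551
grasp_force: 0.0
scene wheel (array([0.0568, 0.1692]), np.float64(0.715)) 82
scene dome (array([0.0833, 0.1577]), np.float64(0.21)) 216
gap mm -26.5
scene wheel 76 [0.0358, 0.1661, 0.0988] [0.0659, 0.167, 0.1287] [0.083, 0.1706, 0.1411]
scene table 647 [0.021, 0.1298, 0.0579] [0.0687, 0.1616, 0.0644] [0.0982, 0.2065, 0.0735]
scene plate 394 [0.0145, 0.1237, 0.0419] [0.0892, 0.1453, 0.0459] [0.1042, 0.213, 0.0512]
wood 70 [0.0161 0.0439 0.0551]
[[(0.74, array([0.0633, 0.1684, 0.0784]))], [(0.95, array([0.0581, 0.168 , 0.0384]))]]
top wheel (array([0.0585, 0.1688]), np.float64(0.783)) 61
top dome (array([0.0836, 0.1773]), np.float64(0.355)) 236
gap mm -25.1
top wheel 57 [0.033, 0.1662, 0.1126] [0.0491, 0.1682, 0.1346] [0.0784, 0.1706, 0.1421]
top table 821 [0.0184, 0.1302, 0.0577] [0.0485, 0.164, 0.0649] [0.0946, 0.2076, 0.0737]
top plate 493 [0.0125, 0.124, 0.0417] [0.028, 0.1608, 0.0466] [0.1015, 0.2133, 0.0506]
wood 269 [0.0134 0.0467 0.0387]
[[(0.73, array([0.0595, 0.1697, 0.0789])), (0.49, array([-0.1941,  0.4801, -0.0063])), (0.32, array([-0.0514,  0.5731, -0.0015]))], [(0.72, array([0.0622, 0.1698, 0.0367]))]]
```

View pics/m3.png

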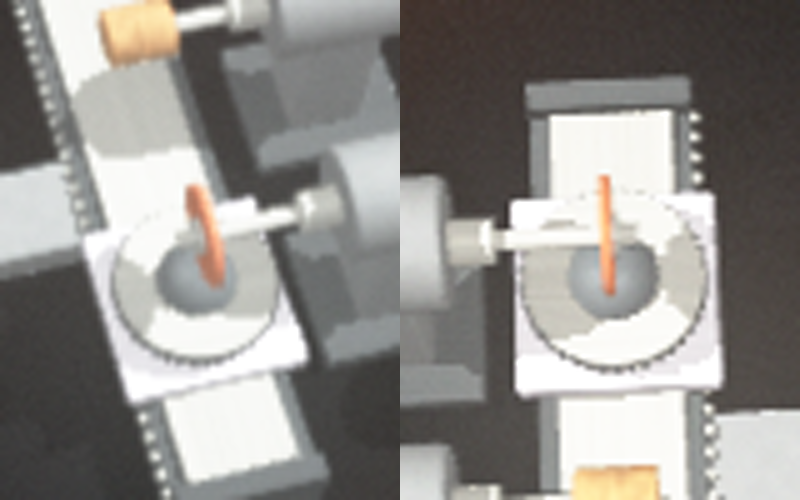

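```bash
cat > fit2.py <<'E'
from fit import *
def dome_fit(c,im,xd):
    s=im.astype(int); care=cv2.dilate((s[...,2]-s[...,0]>25).astype(np.uint8),np.ones((3,3),np.uint8))==0
    res={}
    q0=proj(c,dome+[xd,.17,0]); u0,v0=(q0.min(0)-4).astype(int); u1,v1=(q0.max(0)+5).astype(int); S=8
    big=lambda a:cv2.resize(a[v0:v1,u0:u1].astype(np.float32),None,fx=S,fy=S,interpolation=0)
    g=cv2.resize(im[v0:v1,u0:u1],None,fx=S,fy=S,interpolation=cv2.INTER_LINEAR).astype(float).mean(2); k=big(care)
    yy,xx=np.mgrid[:g.shape[0],:g.shape[1]]
    for T in (175,185,195):
        m=(g<T)*1.
        def cost(p):
            q=(proj(c,dome+[p[0],p[1],0])-[u0-.5,v0-.5])*S
            r=np.zeros(m.shape,np.uint8); cv2.fillConvexPoly(r,cv2.convexHull(q.astype(np.float32)).round().astype(int),1)
            near=k*(cv2.dilate(r,np.ones((17,17),np.uint8)))
            return -(np.minimum(r,m)*near).sum()/(np.maximum(r,m)*near).sum()
        x0=np.array([xd,.168]); r=minimize(cost,x0,method='Nelder-Mead',options=dict(initial_simplex=[x0,x0+np.array([.005,0]),x0+np.array([0,.005])],xatol=1e-5))
        print(c,T,r.x.round(4),round(-r.fun,3))
E
python3 - <<'E'
from fit2 import *
for c in("scene","top"):
    print('init'); dome_fit(c,cv2.imread(f"pics/{c}0.png"),.002)
    im,_=viewer.capture(c); print('now'); dome_fit(c,im,.058)
    # rim phase correlation style check: carriage shift by registering plate corners is given by depth percentiles
E
```

```text
init
scene 175 [0.0022 0.1691] 0.765
scene 185 [0.0021 0.1687] 0.907
scene 195 [0.0016 0.1682] 0.965
now
scene 175 [0.0577 0.1683] 0.908
scene 185 [0.0573 0.1692] 0.904
scene 195 [0.0572 0.1677] 0.812
init
top 175 [0.0025 0.1681] 0.639
top 185 [0.0022 0.1681] 0.839
top 195 [0.0022 0.168 ] 0.941
now
top 175 [0.0582 0.1682] 0.781
top 185 [0.0579 0.1686] 0.871
top 195 [0.0574 0.1693] 0.861
```

The scene and top fits agree that the cabochon is within about 1 mm of the copper wheel in x. The crank is released and the arm is clear, so I'll hand in.

```bash
python3 -c "
from rig import workorder
print(workorder.hand_in())"
```

```text
the job is handed in; nothing more can be done
None
```

I turned the crank about 1.2 turns counter-clockwise, which put the grey cabochon within about 1 mm of centre under the copper wheel; then I let go, moved the arm clear and handed in at about 23 s. No check of the bystanders' positions was made.

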